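# Loosen a stuck jar lid in a one-hand ratchet jar vise

## Robot

A 7-joint arm with a two-finger parallel gripper is mounted at the origin on a cart in front of the work surface, level with it; the furniture and walls round the work are solid. World frame = base frame: x ahead of the robot, y to its left, z up, the work surface at z = 0. Lengths are in m, angles in degrees, forces in N, time in s.
With the tool pointing down it reaches from about 0.375 to 0.925 m from the base axis. Payload 3.1 kg.
Tool frame: the origin (TCP) lies at the very end of the fingers, on their centre line; the grasp point (between the pads) lies 19 mm behind it; z points along the fingers, y is the line along which they close (so a half turn about z gives the same grasp; the last joint's range is limited). The gripper opens to 85 mm and grips with 20 to 120 N. Pads are 22 mm wide; open, the fingers measure 114 mm over their backs; the gripper's body (76 mm by 85 mm) begins 54 mm behind the grasp point. The pads swing forward as they close: fully open they stand 13 mm farther back than shut.
Start: joints at [60.229, 21.939, 2.515, 91.553, -1.026, 66.532, -2.859], TCP at [0.266, -0.593, 0.231] pointing down, gripper open.
Joint ranges: [-149.38, 149.38], [-23.57, 123.04], [-84.95, 90], [0, 143.3], [-89.99, 269.99], [3.08, 112.72], [-163.45, 163.45]. Speed limits (degrees/s): [159.86, 159.86, 180, 180, 180, 180, 180].

## Interface

Orientations are given as [roll, pitch, yaw] about the fixed x, y, z axes, in that order (R = Rz(yaw) Ry(pitch) Rx(roll)).
In Python, from rig import robot gives the robot as it stands.
- The arm moves only by the tool move_arm, never from a script. Its argument "moves" is a list of rows, each a list of 3 entries, a list of its own where there are three numbers: the closure, from 0 (fully open) to 1 (shut), then the shift along the tool's x, y, z in cm, then the turn about the tool's z in degrees. A call has 1 to 20 rows; each row is the pose to reach, as a shift and turn from the pose commanded when the call began, along the tool's axes at that moment; what a row does not reach only later rows make up. A row lasts 1/10 s, in which the tool goes at most 50 mm and 8.59 degrees, less where a joint would pass 70% of its speed; a pose out of reach is approached as far as the arm can. A call with a gripper value outside its range is refused whole. The fingers move at their own pace and stop on an object; "grip_force" is the grip in N (left out, the last holds). Time passes only in rows, so rows that repeat a pose let the fingers close. It gives the time, the measured TCP pose, the force, the opening and the grip force at its end, in the units of the state.
- robot.get_obs(): the state, without advancing time (a new reading comes with each control period).
- robot.camera(name): name is "side" or "top" or "wrist"; returns (picture, depth): 384x512x3 uint8, red, green, blue; 384x512 float32, m along the optical axis (not along the pixel's ray), 0 where there is no reading.
- robot.calibration(name): a dict with "camera_matrix" (3x3 intrinsics, pixels), "R" (3x3) and "t" (3): a world point X has camera coordinates R X + t. Camera axes: x right, y down, z forward; pixel columns grow to the right and rows downward; lengths in m; the calibration is good to about 2 mm. A picture is of the moment at which its call begins: read the wrist's pose just before it. calibration takes no time and is no camera call; for the wrist camera it gives the pose at the moment of the call.
- robot.close_job(): hands the job in; it is judged then, once.
The state is a dict: "clock": time; "qpos": joint angles; "qd": joint speeds; "tau": joint torques, N m; "tool_pos": TCP position; "tool_rot": TCP orientation; "ft_force": force on the tool from outside, world axes, zero at the start; "ft_torque": the same for the moment, N m; "width": finger opening in m; "finger_force": force on a finger pad.
Only numpy, scipy, OpenCV 4.12 (cv2) and the standard library are available. Lean on these libraries where they do the work, as an engineer would, in place of code of your own. Each camera call takes 0.05 s, during which the arm holds its last target. There are 200 camera calls.

## Task

The twist-off lid of the preserving jar that stands loose in the jar vise is stuck: pump the vise's trigger until the ratchet jaw grips the jar firmly and keeps its grip with the trigger let go, but stop as soon as the trigger turns stiff, because the jar is glass and a harder squeeze would crack it. Then turn the lid anticlockwise (seen from above) by a good sixth of a turn, about 60 degrees or more, while the vise holds the jar. Last, press the release paddle down until the jaw has run all the way back, and leave the jar standing upright and free in the vise with its lid on; do not disturb the mug, the tomato or the lemon.

Things in the scene. Friction and masses are not known exactly. Their poses are not given: they have to be found in the camera images.
- vise: Jar vise, fixed to the worktop: pale wooden board (146 x 282 mm, top 14 mm high), black clamp head (90 mm high, 34 mm wide) on a toothed steel bar, two black jaws. Origin on the worktop under the bar, z up. +y runs along the bar from the moving jaw to the head: the way the trigger is pulled and the jaw advances. The jar stands on its -x side (away from the robot), 65 mm from the bar.
- jar_seat (a point): Middle of the jar's foot when it is pressed home in the fixed jaw: on the rubber mat, 16 mm above the worktop, at vise x = -65, y = -50 mm. The fixed jaw's rubber V (120 degrees) has its apex 37 mm to the +y side. Both jaws reach up to 86 mm above the worktop, so the lid stands clear above them.
- grip_top (a point): Top of the fixed black pistol grip on the head, 152 mm above the worktop, 19 mm thick along vise y and 30 mm wide. The trigger stands on its -y side; trigger and grip measure 66 mm over their outsides at rest.
- trigger_face (a point): Middle of the grey trigger's face away from the grip (facing vise -y), 126 mm high; moves with it. Trigger: upright bar 26 mm wide, 10 mm thick, free from 92 to 151 mm height; push it at 117 mm or higher. It swings about a level pivot at vise y = 40, z = 32 mm, leaning 10 degrees to -y at rest, 10 degrees to the grip when fully pulled: the face moves 33 mm to +y.
- trigger (a joint): Trigger angle, rad: 0 let go (sprung back), 0.35 at its hard stop. The first 0.1 is idle; a full pull moves the jaw two teeth (8 mm). A free pull takes 2 to 6 N; with the pad on the jar it grows steadily; the tooth for a firm hold (18 N on the jar) clicks in at 12 to 14 N (15 to 17 N in all with rubbing); 18 to 19 N is enough, over 21 N endangers the glass (44 N on the jar).
- jaw (a joint): Travel of the moving jaw and bar in m: 0 fully open, 0.029 where the pad just touches a jar standing against the fixed jaw, about 0.0335 when it holds firmly. It starts between 0 and 0.012. Held by ratchet teeth of 4 mm pitch (rests near 0.002, 0.006 .. 0.030, 0.034); a light spring (4 to 5 N) runs it back to 0 while the release is pressed.
- jaw_pad: V pad of the moving jaw (steel back, rubber faces, 62 mm wide, 50 mm high) on a spring of 4 N/mm. Its origin lies at the vise's origin when the jaw is fully open and moves with the pad along vise y; its V apex is 116 mm to the -y side and 65 mm to the -x side of this origin.
- release_top (a point): Middle of the top of the grey release paddle (24 x 34 mm, 91 to 94 mm above the worktop), in front of the head on the bar's line. Press it straight down 7 to 11 mm (7 to 12 N under clamp load, 2 to 5 N unloaded; its stop lies at 13 mm) and hold it down about 0.5 s while the jaw runs back.
- release (a joint): Release paddle angle in rad: 0 to 0.08 let go with the pawl in the teeth, 0.30 fully pressed (44 mm arm); the pawl is clear of the teeth from about 0.13.
- jar: Preserving jar, glass, filled with dark red-brown preserve, plain paper band, 64 mm in diameter, 110 mm tall with its lid, 0.35 to 0.55 kg; origin at the centre of its underside, z up. It stands loose between the jaws at the start.
- lid_top (a point): Centre of the top of the jar's round steel lid (58 mm in diameter, its side wall 16 mm high, top 126 mm above the worktop).
- lid (a joint): Turn of the lid against the jar in rad, positive anticlockwise seen from above: 0 tight at the start, up to 1.5. It is stiff (0.3 N m) and stays where it is left; an unclamped jar turns with it.
- mug: White mug, 83 mm wide, 93 mm high, on the left of the vise, nearer the sink; origin at the centre of its underside. Leave alone.
- tomato: Tomato, 69 mm wide, on the right; origin at its underside. Leave alone.
- lemon: Lemon, 71 x 53 mm, on the right; origin at its underside. Leave alone.
Things that resemble listed ones, but are neither listed nor needed, are in the scene too. What is shaped like the jar but blue is not meant.

How it is judged (in metres and radians):
On the way, in this order (a step that is already met when the one before it is completed fails the run):
1. the trigger is being pulled and the jaw bears on the jar (value of joint trigger above 0.1 rad and contact force between jaw_pad and jar above 12 N), for 0.02 s.
2. with the trigger let go, the ratchet keeps the jar firmly gripped (over 12 N) (value of joint trigger below 0.06 rad and contact force between jaw_pad and jar above 12 N), for 0.2 s.
3. the lid is turned anticlockwise by more than 50 degrees while the jar is clamped (value of joint lid above 0.87 rad and contact force between jaw_pad and jar above 8 N), for 0.05 s.
4. the release has let the jaw run all the way back (value of joint jaw below 0.004 m), for 0.05 s.
At the end, for the whole second after the job is handed in: The jaw is fully back (within 4 mm of its open stop) and off the jar, the trigger let go, the lid on and turned loose by over 50 degrees, and the jar at rest, upright (within 4.5 degrees), standing on the vise's mat between the jaws, within about 17 mm of their middle line (value of joint jaw below 0.004 m and value of joint trigger below 0.06 rad and value of joint lid above 0.87 rad and contact force between jaw_pad and jar below 0.5 N and angle between jar's own z axis and vertical below 0.08 rad and linear speed of jar below 0.02 m/s and z of jar in the frame of vise between 0.011 and 0.021 m and x of jar in the frame of vise between -0.082 and -0.048 m and y of jar in the frame of vise between -0.082 and -0.044 m); the robot touches nothing.
It fails at once if the jar is crushed: more than 44 N between jaw pad and jar (contact force between jaw_pad and jar above 44 N).
It fails at once if the jar is tipped by more than 17 degrees (angle between jar's own z axis and vertical above 0.3 rad).
It fails at once if the mug, tomato or lemon is moved by more than 40 mm (distance of any of mug, tomato, lemon from where it was at the start of the episode above 0.04 m).
It also fails if it takes over 54 s, if anything falls off the work surface, if the arm or the gripper's body presses on something with over 40 N, if the wrist force passes 120 N, or if a joint passes its speed limit or range.

## Working session

There is one attempt and no reset: what is moved stays moved. The work goes in short steps, Python scripts to look and compute and a tool call to move; the robot and the scene stay as the last step left them, time stands still between calls to the robot, and variables do not carry over. Pictures are saved under pics/ and viewed, at most 10 in all, crops included, and the job is handed in when it is done.

Besides the shell and the picture viewer there is one more tool, called as a command line: name --argument value ..., lists and objects as JSON in quotes. move_arm: Moves the arm, as the interface text tells. Its arguments: {"type":"object","properties":{"moves":{"type":"array","items":{"type":"array"}},"grip_force":{"type":"number"}},"required":["moves"]}

```bash
ls; mkdir -p pics; cat > h.py <<'E'
import numpy as np, cv2
from rig import robot
def snap(name,fn):
    c=robot.calibration(name); im,d=robot.camera(name)
    np.savez('pics/'+fn+'.npz',im=im,d=d,K=c["camera_matrix"],R=c["R"],t=c["t"])
    cv2.imwrite('pics/'+fn+'.png',im[:,:,::-1]); return im,d
def cloud(fn):
    z=np.load('pics/'+fn+'.npz'); d=z['d']; v,u=np.mgrid[:d.shape[0],:d.shape[1]]
    p=np.stack([u,v,np.ones_like(u)],-1)@np.linalg.inv(z['K']).T*d[...,None]
    W=(p-z['t'])@z['R']; W[d==0]=np.nan
    return z['im'],W
E
python3 - <<'E'
from h import *
o=robot.get_obs(); print(o)
for n in("top","side"): snap(n,n+"0")
a=cv2.imread('pics/top0.png');b=cv2.imread('pics/side0.png')
cv2.imwrite('pics/both0.png',cv2.resize(np.vstack([a,b]),None,fx=.78,fy=.78))
E
```

```text
pics
{'clock': 0.0, 'qpos': array([60.22981348, 21.99174999,  2.51007599, 91.64905226, -1.02417373,
       66.53267666, -2.85749566]), 'qd': array([-0.09330245,  0.00964553, -0.09056272, -0.00286601, -0.03469926,
        0.03612234,  0.03140487]), 'tau': array([-7.09544747e-04, -4.33468294e+01,  1.02443084e+00, -2.49513406e+01,
        1.06827565e-02,  1.12657031e-02, -3.50859843e-06]), 'tool_pos': array([ 0.26571862, -0.59216701,  0.22988929]), 'tool_rot': array([-1.79849235e+02,  8.84903023e-03,  2.41746905e+01]), 'ft_force': array([ 0.02092307,  0.05181639, -0.98187422]), 'ft_torque': array([-0.01128528, -0.09787978,  0.03476877]), 'finger_force': 0.0, 'width': 0.08565230468312394}
```

View pics/top0.png

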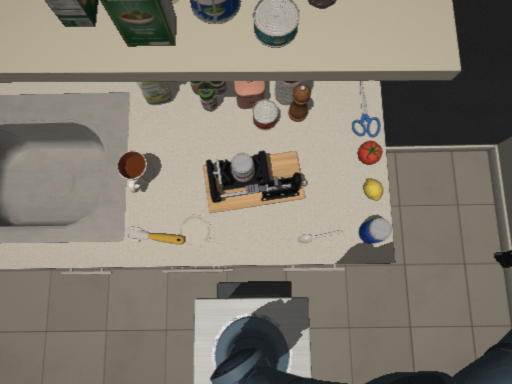

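View pics/side0.png

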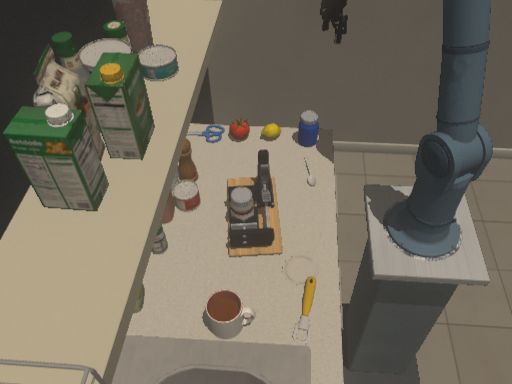

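The top view shows the vise at about (255,180): the head and grip are at its right end near (285,185), and the jar lid is at (242,165). The mug is on the left at (132,165), and the tomato and lemon are on the right. The side view agrees, with the lid at (242,197) and the grip at (264,165). A shelf overhangs the far edge.

```bash
python3 - <<'E'
from h import *
a,W=cloud('top0'); s,S=cloud('side0')
for n,im,C in(('top',a,W),('side',s,S)):
    hsv=cv2.cvtColor(im,cv2.COLOR_RGB2HSV)
    x,y,z=C[...,0],C[...,1],C[...,2]
    m=(z>.008)&(z<.020)&(hsv[...,1]>70)&(hsv[...,0]>8)&(hsv[...,0]<25)&(x>.3)&(x<.8)&(abs(y)<.35)
    k,l,st,_=cv2.connectedComponentsWithStats(m.astype(np.uint8))
    P=C[m][:,:2]; 
    med=np.median(P,0); P=P[np.linalg.norm(P-med,axis=1)<.2]
    print(n,m.sum(),np.median(C[m][:,2]),cv2.minAreaRect((P*1000).astype(np.float32)))
    for lo,hi,nm in((.12,.132,'lid'),(.14,.158,'grip'),(.088,.097,'paddle')):
        q=(z>lo)&(z<hi)&(np.hypot(x-med[0],y-med[1])<.22)
        Q=C[q]; v,u=np.nonzero(q)
        print(nm,len(Q),Q.mean(0),Q.min(0),Q.max(0),u.min(),u.max(),v.min(),v.max())
    q=(z>.6)|False
    q=(z>.25)&(x>.5); print('shelf',C[q].min(0) if q.any() else None, np.nanmedian(C[q][:,2]) if q.any() else 0)
cv2.imwrite('pics/crop.png',np.hstack([cv2.resize(a[140:220,195:315,::-1],None,fx=3.3,fy=3.3,interpolation=2),cv2.resize(s[140:260,215:295,::-1],None,fx=2.2*2,fy=2.2*2,interpolation=2)[:264]]))
E
```

```text
top 2201 0.014785180407915394 ((481.5989074707031, -12.676620483398438), (146.75833129882812, 280.8387451171875), 8.126636505126953)
lid 368 [0.50434181 0.01029652 0.12574815] [ 0.43938282 -0.13715452  0.12040702] [0.53425157 0.04173053 0.13144547] 232 300 153 187
grip 120 [ 0.45543592 -0.10894553  0.14994619] [ 0.43862128 -0.13761399  0.14104043] [ 0.47399024 -0.06774948  0.157093  ] 274 301 172 186
paddle 340 [ 0.46410805 -0.0257397   0.09128569] [ 0.42519048 -0.13791456  0.08804036] [0.54925876 0.11295265 0.09679601] 207 299 151 196
shelf [ 0.58823432 -0.66346973  0.25007821] 0.4505179458515811
side 1822 0.015053941878368565 ((454.40972900390625, 58.37933349609375), (194.974853515625, 391.9618225097656), 20.190998077392578)
lid 353 [0.49689853 0.00159903 0.12577155] [ 0.43872878 -0.12567304  0.12033035] [0.53250804 0.04763312 0.13197351] 231 268 157 204
grip 112 [ 0.45306579 -0.10164707  0.1488325 ] [ 0.43568662 -0.13555817  0.14032907] [ 0.47030781 -0.06507277  0.15720812] 258 269 149 168
paddle 304 [ 0.46692268 -0.00182353  0.09176818] [ 0.41943681 -0.12434556  0.08800686] [0.54794755 0.11561093 0.09692403] 228 271 165 232
shelf [ 0.58684501 -0.41342524  0.40913725] 0.45179538091655036
```

View pics/crop.png

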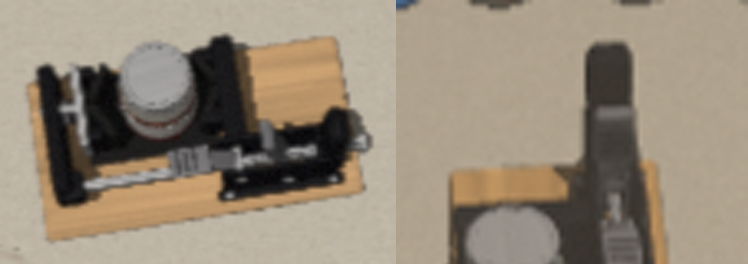

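Board size checks out (147 x 281 mm) and gives a vise yaw of about 188.1°. The crop shows the release paddle (light grey block) left of the head, then the grey trigger, then the black grip at the right end. Next I'll fix the origin from the grip and bar.

```bash
python3 - <<'E'
from h import *
th=np.radians(188.13); R=np.array([[np.cos(th),-np.sin(th),0],[np.sin(th),np.cos(th),0],[0,0,1]])
for n in('top0','side0'):
    im,C=cloud(n); B=(C-np.array([.4816,-.0127,0]))@R*1000  # board-centred vise axes, mm
    hsv=cv2.cvtColor(im,cv2.COLOR_RGB2HSV); x,y,z=B[...,0],B[...,1],B[...,2]
    near=(abs(x)<90)&(abs(y)<170)
    def rep(nm,m):
        if m.sum(): print(n,nm,m.sum(),'p2',np.percentile(B[m],3,axis=0).round(1),'p98',np.percentile(B[m],97,axis=0).round(1),'med',np.median(B[m],0).round(1))
    rep('tops>143',near&(z>143)&(z<160))
    rep('black>143',near&(z>143)&(z<160)&(hsv[...,2]<60))
    rep('grey>130,x>-20',near&(z>100)&(z<160)&(hsv[...,2]>75)&(x>-25))
    rep('paddle',near&(z>88)&(z<97)&(hsv[...,2]>80)&(x>-30))
    L=near&(z>121)&(z<130)&(hsv[...,2]>110)&(x<-10)
    rep('lid',L); print(cv2.minEnclosingCircle(B[L][:,:2].astype(np.float32)))
    rep('jawtops',near&(z>80)&(z<90)&(hsv[...,2]<70))
    J=near&(z>80)&(z<90)&(hsv[...,2]<70)&(x<-10); print(np.histogram(B[J][:,1],bins=np.arange(-150,150,10)))
E
```

```text
top0 tops>143 115 p2 [ 26.7  51.1 145.1] p98 [ 51.8 118.7 155.2] med [ 39.2 105.5 150.5]
top0 black>143 77 p2 [ 27.8  59.4 145. ] p98 [ 52.  119.1 155. ] med [ 41.1 108.9 150.2]
top0 grey>130,x>-20 217 p2 [-24.  -48.8 101.2] p98 [ 42.9  57.7 153.5] med [-11.  -20.6 125.9]
top0 paddle 116 p2 [ -5.  -40.1  89.6] p98 [49.5 12.7 96.5] med [36.6 -9.3 93.7]
top0 lid 302 p2 [-53.9 -49.3 122.4] p98 [-11.3  -0.4 129.2] med [-31.1 -24.8 125.8]
((-30.705780029296875, -24.810462951660156), 28.863378524780273)
top0 jawtops 698 p2 [ -57.6 -120.2   81.1] p98 [54.7 99.4 89.7] med [-7.5 19.8 86. ]
(array([ 0,  0,  8, 70, 17,  0, 14, 33,  6,  0,  0,  0,  0,  0,  0,  4, 27,
       56, 66, 29,  0,  0,  0,  0,  0,  0,  0,  0,  0]), array([-150, -140, -130, -120, -110, -100,  -90,  -80,  -70,  -60,  -50,
        -40,  -30,  -20,  -10,    0,   10,   20,   30,   40,   50,   60,
         70,   80,   90,  100,  110,  120,  130,  140]))
side0 tops>143 97 p2 [ 29.1  48.4 143.8] p98 [ 54.2 114.2 156.1] med [ 41.3 100.7 150.2]
side0 black>143 5 p2 [ 29.7  97.5 143.9] p98 [ 48.1 105.2 153.9] med [ 35.   99.1 145.9]
side0 grey>130,x>-20 252 p2 [-23.8 -52.9 101.7] p98 [ 55.3 110.5 154. ] med [ -9.3 -24.7 126.2]
side0 paddle 133 p2 [-24.5 -57.9  88.3] p98 [57.4 83.7 96.8] med [ 35.8 -16.5  93.9]
side0 lid 226 p2 [-51.2 -52.3 122.1] p98 [-11.3  -3.6 129.2] med [-30.1 -27.6 126. ]
((-29.123014450073242, -27.970861434936523), 28.078502655029297)
side0 jawtops 405 p2 [ -60.3 -125.6   80.6] p98 [45.8 61.9 89.7] med [  -1.5 -112.9   85.2]
(array([ 0,  0, 55, 46,  0,  0, 24, 16,  1,  0,  1,  1,  0,  0,  0,  0,  0,
       11, 16,  0,  0,  0,  0,  0,  0,  0,  0,  0,  0]), array([-150, -140, -130, -120, -110, -100,  -90,  -80,  -70,  -60,  -50,
        -40,  -30,  -20,  -10,    0,   10,   20,   30,   40,   50,   60,
         70,   80,   90,  100,  110,  120,  130,  140]))
```

move_arm --moves '[[1, [38.5, -43.2, -5], -74], [1, [38.5, -43.2, -5], -74], [1, [38.5, -43.2, -5], -74], [1, [38.5, -43.2, -5], -74], [1, [38.5, -43.2, -5], -74], [1, [38.5, -43.2, -5], -74], [1, [38.5, -43.2, -5], -74], [1, [38.5, -43.2, -5], -74], [1, [38.5, -43.2, -5], -74], [1, [38.5, -43.2, -5], -74], [1, [38.5, -43.2, -5], -74], [1, [38.5, -43.2, -5], -74], [1, [38.5, -43.2, -5], -74], [1, [38.5, -43.2, -5], -74]]' --grip_force 40

```text
clock: 1.5
tool_pos: [0.4402, -0.0409, 0.281]
tool_rot: [-179.9, 0.0, 98.3]
ft_force: [0.5, -0.9, -0.4]
width: -0.0
finger_force: 0.0
```

```bash
python3 - <<'E'
from h import *
snap('wrist','w1'); o=robot.get_obs(); print(o['qpos'].round(1),o['tool_pos'],o['tool_rot'])
E
```

```text
[ 32.8  -2.5 -31.4 113.9  -1.4  68.4  10. ] [ 0.43983781 -0.04224383  0.28074861] [-1.79917651e+02  2.38327910e-02  9.81238279e+01]
```

View pics/w1.png

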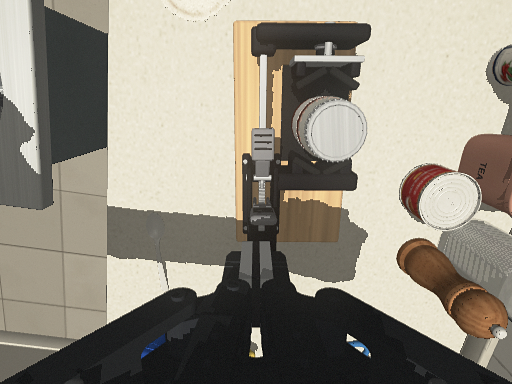

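The wrist view, where image up is vise −y, shows the lid at (336,130) and the release paddle at (263,142). The trigger or its head is near (263,215), the bar is at (263,80), and the moving jaw is at the top. Measuring these now.

```bash
python3 - <<'E'
from h import *
th=np.radians(188.13); R=np.array([[np.cos(th),-np.sin(th),0],[np.sin(th),np.cos(th),0],[0,0,1]])
im,C=cloud('w1'); B=(C-np.array([.449,-.0537,0]))@R*1000
np.set_printoptions(suppress=True)
hsv=cv2.cvtColor(im,cv2.COLOR_RGB2HSV);x,y,z=B[...,0],B[...,1],B[...,2]
print('col 263'); 
for v in range(40,262,5): print(v,[tuple(B[v,u].round(0).astype(int)) if not np.isnan(B[v,u,0]) else None for u in(256,263,270)],hsv[v,263,2])
u0=np.arange(512)[None]
m=(z>122)&(z<130)&(x<-25); q=B[m]; print('lid',cv2.minEnclosingCircle(q[:,:2].astype(np.float32)),np.median(q[:,2]))
m=(z>9)&(z<19)&(hsv[...,1]>70)&(abs(x)<200); q=C[m][:,:2]*1000; print('board',cv2.minAreaRect(q.astype(np.float32)),np.median(B[m][:,2]),cv2.minAreaRect(B[m][:,:2].astype(np.float32)))
for v in(50,60,75,90,180): print('row',v,[tuple(B[v,u].round(0).astype(int)) for u in range(290,372,8)])
E
```

```text
col 263
40 [(np.int64(7), np.int64(-146), np.int64(68)), (np.int64(0), np.int64(-144), np.int64(79)), (np.int64(-7), np.int64(-145), np.int64(78))] 58
45 [(np.int64(7), np.int64(-142), np.int64(67)), (np.int64(0), np.int64(-141), np.int64(69)), (np.int64(-7), np.int64(-142), np.int64(68))] 70
50 [(np.int64(7), np.int64(-137), np.int64(68)), (np.int64(0), np.int64(-137), np.int64(67)), (np.int64(-7), np.int64(-137), np.int64(68))] 67
55 [(np.int64(7), np.int64(-134), np.int64(52)), (np.int64(0), np.int64(-133), np.int64(61)), (np.int64(-8), np.int64(-134), np.int64(55))] 234
60 [(np.int64(7), np.int64(-134), np.int64(12)), (np.int64(0), np.int64(-128), np.int64(61)), (np.int64(-10), np.int64(-134), np.int64(12))] 230
65 [(np.int64(7), np.int64(-128), np.int64(13)), (np.int64(0), np.int64(-123), np.int64(61)), (np.int64(-10), np.int64(-128), np.int64(13))] 228
70 [(np.int64(7), np.int64(-123), np.int64(11)), (np.int64(0), np.int64(-119), np.int64(60)), (np.int64(-10), np.int64(-123), np.int64(12))] 230
75 [(np.int64(7), np.int64(-117), np.int64(13)), (np.int64(-1), np.int64(-114), np.i
[... 7523 characters left out ...]
)), (np.int64(-93), np.int64(-99), np.int64(51)), (np.int64(-117), np.int64(-100), np.int64(-1)), (np.int64(-128), np.int64(-101), np.int64(-2)), (np.int64(-138), np.int64(-101), np.int64(-3))]
row 180 [(np.int64(-31), np.int64(-4), np.int64(84)), (np.int64(-40), np.int64(-4), np.int64(85)), (np.int64(-48), np.int64(-4), np.int64(84)), (np.int64(-57), np.int64(-4), np.int64(85)), (np.int64(-66), np.int64(-4), np.int64(84)), (np.int64(-75), np.int64(-5), np.int64(85)), (np.int64(-83), np.int64(-5), np.int64(85)), (np.int64(-93), np.int64(-4), np.int64(84)), (np.int64(-101), np.int64(-5), np.int64(85)), (np.int64(-140), np.int64(17), np.int64(-3)), (np.int64(-150), np.int64(17), np.int64(-1))]
```

The measured geometry matches the spec: the trigger face tops out at vise y=14, z≈147, the paddle is centred at y≈−43, and z is 92. The finger goes down in front of the trigger first.

move_arm --moves '[[1, [0, 0.8, 4], 0], [1, [0, 0.8, 8], 0], [1, [0, 0.8, 12], 0], [1, [0, 0.8, 15.6], 0], [1, [0, 0.8, 15.6], 0], [1, [0, 0.8, 15.6], 0], [1, [-0.5, 0.8, 15.6], 0], [1, [-1.0, 0.8, 15.6], 0], [1, [-1.5, 0.8, 15.6], 0], [1, [-2.0, 0.8, 15.6], 0], [1, [-2.5, 0.8, 15.6], 0], [1, [-3.0, 0.8, 15.6], 0], [1, [-3.0, 0.8, 15.6], 0]]'

```text
clock: 2.85
tool_pos: [0.4533, -0.07, 0.1256]
tool_rot: [179.9, -0.0, 98.1]
ft_force: [0.3, 3.1, 3.1]
width: -0.0001
finger_force: 1.7
```

```bash
cat >> h.py <<'E'
th=np.radians(188.13); Rv=np.array([[np.cos(th),-np.sin(th),0],[np.sin(th),np.cos(th),0],[0,0,1]]); Ov=np.array([.449,-.0537,0])
def st():
    o=robot.get_obs(); print('t',o['clock'],'tcp vise mm',((o['tool_pos']-Ov)@Rv*1000).round(1),'F vise',(o['ft_force']@Rv).round(1),'yaw',o['tool_rot'][2].round(1),'T',o['ft_torque'].round(2))
E
python3 -c "from h import *;st();snap('top','t1');snap('side','s1')"
```

```text
t 2.85 tcp vise mm [ -1.9  16.7 125.6] F vise [-0.7 -3.   3.1] yaw 98.1 T [ 0.64 -0.07  0.04]
```

move_arm --moves '[[1, [-0.5, 0, 0], 0], [1, [-1.0, 0, 0], 0], [1, [-1.5, 0, 0], 0], [1, [-1.8, 0, 0], 0], [1, [-2.0, 0, 0], 0], [1, [-2.0, 0, 0], 0]]'

```text
clock: 3.55
tool_pos: [0.4555, -0.0878, 0.1252]
tool_rot: [-180.0, -0.1, 98.2]
ft_force: [-0.3, 6.1, 1.7]
width: 0.0001
finger_force: 3.0
```

```bash
python3 - <<'E'
from h import *
st(); snap('top','t2'); snap('side','s2')
# moving crossbar (y<-120, bar end) position: measure in both
for n in('top0','t2'):
    im,C=cloud(n); B=(C-Ov)@Rv*1000; x,y,z=B[...,0],B[...,1],B[...,2]
    m=(y<-95)&(y>-165)&(z>50)&(z<95)&(x<20)&(x>-110); s=m&(im.min(-1)>90)
    print(n,'dark-cross',np.percentile(y[m],[3,50,97]).round(1),'steel',s.sum(),np.percentile(y[s],[5,50,95]).round(1) if s.sum() else '')
    s=(z>88)&(z<97)&(im.min(-1)>90)&(abs(x)<15)&(y<-20)&(y>-70); print('paddle',np.percentile(y[s],[5,50,95]).round(1))
E
```

```text
t 3.55 tcp vise mm [ -1.7  34.6 125.2] F vise [-0.6 -6.1  1.7] yaw 98.2 T [1.16 0.02 0.02]
top0 dark-cross [-158.1 -137.6 -101.6] steel 117 [-143.5 -126.5 -100.8]
paddle [-59.  -42.3 -27.2]
t2 dark-cross [-150.9 -132.2  -98.1] steel 116 [-136.4 -120.5 -100.9]
paddle [-59.2 -41.4 -28.3]
```

move_arm --moves '[[1, [-0.2, 0, 0], 0], [1, [-0.4, 0, 0], 0], [1, [-0.5, 0, 0], 0], [1, [-0.5, 0, 0], 0]]'

```text
clock: 4.05
tool_pos: [0.4562, -0.0925, 0.1249]
tool_rot: [180.0, -0.2, 98.2]
ft_force: [0.4, 6.5, 0.3]
width: -0.0001
finger_force: 3.0
```

```bash
cat >> h.py <<'E'
def jaw(n,nm):
    snap(n,nm); im,C=cloud(nm); B=(C-Ov)@Rv*1000; x,y,z=B[...,0],B[...,1],B[...,2]
    m=(y<-90)&(y>-165)&(z>50)&(z<95)&(x<20)&(x>-110); s=m&(im.min(-1)>90)
    m2=m&(im.max(-1)<90)&(abs(x)<18)
    L=(z>121)&(z<130)&(im.min(-1)>100)&(x<-25)&(x>-110)&(y<0)
    print(nm,'cross',np.percentile(y[m],[3,50,97]).round(1),'end',np.percentile(y[m2],[3,50,97]).round(1),'lid',cv2.minEnclosingCircle(B[L][:,:2].astype(np.float32)))
E
python3 -c "
from h import *
st();jaw('top','t3')"
```

```text
t 4.05 tcp vise mm [ -1.6  39.5 124.9] F vise [-1.3 -6.3  0.3] yaw 98.2 T [ 1.32 -0.25  0.02]
t3 cross [-149.2 -129.1  -93.1] end [-148.6 -138.  -125.1] lid ((-67.5634994506836, -60.302059173583984), 28.82440948486328)
```

move_arm --moves '[[1, [1.5, 0, 0], 0], [1, [3.0, 0, 0], 0], [1, [4.3, 0, 0], 0], [1, [4.3, 0, 0], 0], [1, [4.3, 0, 0], 0], [1, [3.2, 0, 0], 0], [1, [2.5, 0, 0], 0], [1, [2.0, 0, 0], 0], [1, [1.5, 0, 0], 0], [1, [1.0, 0, 0], 0], [1, [0.5, 0, 0], 0], [1, [0.2, 0, 0], 0], [1, [0, 0, 0], 0], [1, [0, 0, 0], 0]]'

```text
clock: 5.5
tool_pos: [0.4561, -0.0926, 0.125]
tool_rot: [-180.0, -0.2, 98.2]
ft_force: [-0.8, 8.0, 0.6]
width: -0.0002
finger_force: 3.5
```

```bash
python3 -c "
from h import *
st();jaw('top','t4')"
```

```text
t 5.5 tcp vise mm [ -1.5  39.5 125. ] F vise [-0.3 -8.   0.6] yaw 98.2 T [1.54 0.21 0.  ]
t4 cross [-141.4 -124.8  -92.6] end [-141.1 -130.1 -117.5] lid ((-67.49095916748047, -60.35014343261719), 28.884349822998047)
```

move_arm --moves '[[1, [1.5, 0, 0], 0], [1, [3.0, 0, 0], 0], [1, [4.3, 0, 0], 0], [1, [4.3, 0, 0], 0], [1, [4.3, 0, 0], 0], [1, [3.2, 0, 0], 0], [1, [2.5, 0, 0], 0], [1, [2.0, 0, 0], 0], [1, [1.5, 0, 0], 0], [1, [1.0, 0, 0], 0], [1, [0.5, 0, 0], 0], [1, [0.2, 0, 0], 0], [1, [0, 0, 0], 0], [1, [0, 0, 0], 0]]'

```text
clock: 6.95
tool_pos: [0.4562, -0.0926, 0.125]
tool_rot: [-180.0, -0.2, 98.2]
ft_force: [-0.6, 7.4, 0.6]
width: 0.0002
finger_force: 3.5
```

```bash
python3 -c "
from h import *
st();jaw('top','t5')"
```

```text
t 6.95 tcp vise mm [ -1.6  39.5 125. ] F vise [-0.4 -7.4  0.6] yaw 98.2 T [ 1.58  0.09 -0.  ]
t5 cross [-133.6 -119.1  -91.7] end [-132.9 -122.  -110. ] lid ((-65.72024536132812, -52.734886169433594), 28.654735565185547)
```

move_arm --moves '[[1, [1.5, 0, 0], 0], [1, [3.0, 0, 0], 0], [1, [4.3, 0, 0], 0], [1, [4.3, 0, 0], 0], [1, [4.3, 0, 0], 0], [1, [3.2, 0, 0], 0], [1, [2.5, 0, 0], 0], [1, [2.0, 0, 0], 0], [1, [1.6, 0, 0], 0], [1, [1.3, 0, 0], 0], [1, [1.0, 0, 0], 0], [1, [1.0, 0, 0], 0]]'

```text
clock: 8.2
tool_pos: [0.4549, -0.0831, 0.1257]
tool_rot: [-180.0, -0.2, 98.1]
ft_force: [-1.7, 7.4, 5.1]
width: 0.0
finger_force: 3.9
```

```bash
python3 -c "
from h import *
st();jaw('top','t6')"
```

```text
t 8.2 tcp vise mm [ -1.7  29.9 125.7] F vise [ 0.6 -7.6  5.1] yaw 98.1 T [1.49 0.46 0.02]
t6 cross [-129.4 -116.   -91.6] end [-129.2 -117.9 -105.3] lid ((-64.35442352294922, -50.386146545410156), 28.969432830810547)
```

move_arm --moves '[[1, [-0.15, 0, 0], 0], [1, [-0.3, 0, 0], 0], [1, [-0.4, 0, 0], 0], [1, [-0.4, 0, 0], 0]]'

```text
clock: 8.65
tool_pos: [0.4552, -0.0854, 0.1256]
tool_rot: [-180.0, -0.3, 98.2]
ft_force: [-1.9, 9.1, 5.5]
width: -0.0003
finger_force: 5.1
```

```bash
python3 -c "
from h import *
st()"
```

```text
t 8.65 tcp vise mm [ -1.7  32.2 125.6] F vise [ 0.6 -9.3  5.5] yaw 98.2 T [2.02 0.53 0.04]
```

move_arm --moves '[[1, [-0.15, 0, 0], 0], [1, [-0.3, 0, 0], 0], [1, [-0.4, 0, 0], 0], [1, [-0.4, 0, 0], 0]]'

```text
clock: 9.05
tool_pos: [0.4556, -0.0881, 0.1254]
tool_rot: [-179.9, -0.4, 98.2]
ft_force: [-2.9, 11.9, 6.5]
width: 0.0002
finger_force: 6.1
```

```bash
python3 -c "
from h import *
st()"
```

```text
t 9.05 tcp vise mm [ -1.6  35.  125.4] F vise [  1.2 -12.2   6.5] yaw 98.2 T [ 2.43  0.6  -0.01]
```

move_arm --moves '[[1, [-0.15, 0, 0], 0], [1, [-0.3, 0, 0], 0], [1, [-0.3, 0, 0], 0], [1, [-0.3, 0, 0], 0]]'

```text
clock: 9.45
tool_pos: [0.456, -0.0909, 0.1252]
tool_rot: [-179.9, -0.4, 98.3]
ft_force: [-2.5, 11.2, 4.0]
width: 0.0
finger_force: 6.0
```

```bash
python3 -c "
from h import *
st();jaw('top','t7')"
```

```text
t 9.45 tcp vise mm [ -1.7  37.9 125.2] F vise [  0.9 -11.4   4. ] yaw 98.3 T [ 2.46  0.46 -0.06]
t7 cross [-126.8 -113.3  -91.8] end [-126.3 -115.3 -102.6] lid ((-64.91960144042969, -50.369346618652344), 28.818031311035156)
```

move_arm --moves '[[1, [-0.1, 0, 0], 0], [1, [-0.2, 0, 0], 0], [1, [-0.2, 0, 0], 0], [1, [-0.2, 0, 0], 0]]'

```text
clock: 9.9
tool_pos: [0.4562, -0.0925, 0.1251]
tool_rot: [-179.9, -0.4, 98.3]
ft_force: [-2.5, 12.2, 4.5]
width: 0.0
finger_force: 6.2
```

```bash
python3 -c "
from h import *
st();jaw('top','t8')"
```

```text
t 9.9 tcp vise mm [ -1.6  39.5 125.1] F vise [  0.7 -12.5   4.5] yaw 98.3 T [ 2.51  0.4  -0.02]
t8 cross [-126.  -112.7  -91.4] end [-125.2 -114.6 -102.3] lid ((-65.06753540039062, -50.95155334472656), 28.803651809692383)
```

move_arm --moves '[[1, [-0.1, 0, 0], 0], [1, [-0.2, 0, 0], 0], [1, [-0.3, 0, 0], 0], [1, [-0.3, 0, 0], 0]]'

```text
clock: 10.35
tool_pos: [0.4562, -0.0929, 0.125]
tool_rot: [-179.9, -0.6, 98.3]
ft_force: [-2.7, 15.5, 5.5]
width: 0.0004
finger_force: 8.5
```

```bash
python3 -c "
from h import *
st();jaw('top','t9')"
```

```text
t 10.35 tcp vise mm [ -1.6  39.9 125. ] F vise [  0.5 -15.8   5.5] yaw 98.3 T [3.45 0.69 0.  ]
t9 cross [-126.  -112.7  -91.7] end [-125.2 -114.3 -102.2] lid ((-65.12345123291016, -50.36996841430664), 28.84769058227539)
```

The trigger is now against its stop: only 0.4 mm more travel for 3 N. I'll let it go and check whether the tooth holds.

move_arm --moves '[[1, [1.5, 0, 0], 0], [1, [3.0, 0, 0], 0], [1, [4.5, 0, 0], 0], [1, [5.2, 0, 0], 0], [1, [5.2, 0, 0], 0], [1, [5.2, 0, 0], 0], [1, [5.2, 0, 0], 0]]'

```text
clock: 11.1
tool_pos: [0.4499, -0.0505, 0.1253]
tool_rot: [180.0, 0.0, 98.1]
ft_force: [0.5, 0.6, 1.1]
width: -0.0001
finger_force: 0.0
```

```bash
python3 -c "
from h import *
st();jaw('top','t10');jaw('wrist','w2')"
```

```text
t 11.1 tcp vise mm [ -1.3  -3.  125.3] F vise [-0.6 -0.5  1.1] yaw 98.1 T [-0.05 -0.01 -0.  ]
t10 cross [-126.7 -113.5  -91.7] end [-126.3 -115.5 -102.6] lid ((-64.98318481445312, -50.14554977416992), 29.039051055908203)
w2 cross [-125.4 -112.8  -91.7] end [-125.4 -114.4 -102.7] lid ((-65.6157455444336, -50.85234451293945), 29.479124069213867)
```

move_arm --moves '[[1, [0, 0, -4], 0], [0, [0, 0, -8], 0], [0, [2.4, 3.2, -8], 0], [0, [4.75, 6.35, -8], 0], [0, [4.75, 6.35, -8], 0], [0, [4.75, 6.35, -8], 0], [0, [4.75, 6.35, -8], 0], [0, [4.75, 6.35, -8], 0], [0, [4.75, 6.35, -6], 0], [0, [4.75, 6.35, -6], 0]]' --grip_force 40

```text
clock: 12.2
tool_pos: [0.5032, 0.0056, 0.1831]
tool_rot: [-179.7, -0.0, 98.1]
ft_force: [-0.0, -0.3, -0.6]
width: 0.0858
finger_force: 0.0
```

```bash
python3 - <<'E'
from h import *
st();jaw('wrist','w3');jaw('side','s3'); print(robot.get_obs()['width'],robot.get_obs()['qpos'].round(0))
a=cv2.imread('pics/w3.png');b=cv2.imread('pics/s3.png')[100:300,130:400]
cv2.imwrite('pics/v3.png',np.hstack([cv2.resize(a,(400,300)),cv2.resize(b,(400,300))]))
E
```

```text
t 12.2 tcp vise mm [-62.  -51.  183.1] F vise [ 0.1  0.3 -0.6] yaw 98.1 T [-0.01  0.04  0.  ]
w3 cross [-127.5 -114.8  -91.6] end [-126.8 -115.6 -101.6] lid ((-65.53962707519531, -50.93484115600586), 29.10399055480957)
s3 cross [-131.1 -126.6  -92.3] end [-131.3 -128.2 -118.6] lid ((-61.93230438232422, -54.473628997802734), 28.038644790649414)
0.0856588097142032 [ 27.  12. -35. 112.   8.  58.  -4.]
```

View pics/v3.png

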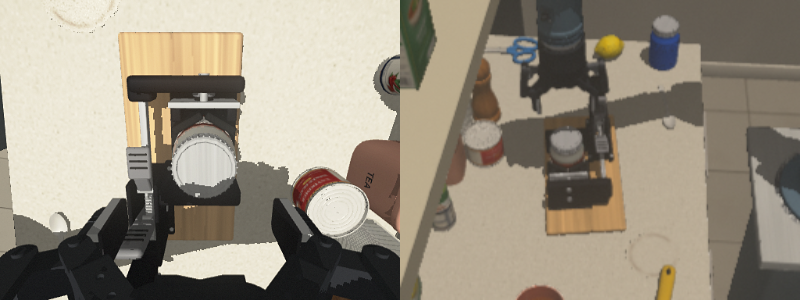

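move_arm --moves '[[0, [0, 0.3, 2], 0], [0, [0, 0.3, 5], 0], [0, [0, 0.3, 7.3], 0], [0, [0, 0.3, 7.3], 0], [0, [0, 0.3, 7.3], 0], [0.5, [0, 0.3, 7.3], 0], [0.5, [0, 0.3, 7.3], 0], [0.5, [0, 0.3, 7.3], 0], [0.5, [0, 0.3, 7.3], 0], [0.5, [0, 0.3, 7.3], 0]]' --grip_force 40

```text
clock: 13.3
tool_pos: [0.5065, 0.0068, 0.1139]
tool_rot: [-179.7, 0.1, 98.1]
ft_force: [-7.5, -0.6, 10.1]
width: 0.0558
finger_force: 40.4
```

```bash
python3 -c "
from h import *
st();jaw('top','t11')"
```

```text
t 13.3 tcp vise mm [-65.5 -51.7 113.9] F vise [ 7.5 -0.5 10.1] yaw 98.1 T [-0.23  1.67 -0.07]
t11 cross [-126.9 -113.5  -91.7] end [-126.  -115.4 -102.7] lid ((0.0, 0.0), 0.0)
```

move_arm --moves '[[0.5, [0, -0.2, -0.2], 0], [0.5, [0, -0.2, -0.2], -4], [0.5, [0, -0.2, -0.2], -8], [0.5, [0, -0.2, -0.2], -12], [0.5, [0, -0.2, -0.2], -16], [0.5, [0, -0.2, -0.2], -20], [0.5, [0, -0.2, -0.2], -24], [0.5, [0, -0.2, -0.2], -24]]'

```text
clock: 14.15
tool_pos: [0.5062, 0.0067, 0.1142]
tool_rot: [-179.9, -0.0, 122.2]
ft_force: [-0.3, -1.0, -2.9]
width: 0.0558
finger_force: 46.7
```

```bash
python3 -c "
from h import *
st();jaw('top','t12');print(robot.get_obs()['width'],robot.get_obs()['qpos'].round())"
```

```text
t 14.15 tcp vise mm [-65.2 -51.7 114.2] F vise [ 0.4  0.9 -2.9] yaw 122.2 T [-0.17  0.28  0.22]
t12 cross [-126.8 -113.4  -91.7] end [-126.1 -115.3 -102.7] lid ((-56.60773849487305, -76.23761749267578), 3.4481661319732666)
0.05555369642959913 [ 28.  19. -38. 115.  15.  50.  14.]
```

move_arm --moves '[[0.5, [0, 0, 0], -6], [0.5, [0, 0, 0], -12], [0.5, [0, 0, 0], -18], [0.5, [0, 0, 0], -24], [0.5, [0, 0, 0], -30], [0.5, [0, 0, 0], -36], [0.5, [0, 0, 0], -42], [0.5, [0, 0, 0], -48], [0.5, [0, 0, 0], -48], [0.5, [0, 0, 0], -48]]'

```text
clock: 15.2
tool_pos: [0.5062, 0.0066, 0.1142]
tool_rot: [-179.9, -0.1, 170.1]
ft_force: [-1.6, -1.6, -1.1]
width: 0.0558
finger_force: 46.8
```

```bash
python3 -c "
from h import *
st();jaw('top','t13')"
```

```text
t 15.2 tcp vise mm [-65.1 -51.6 114.2] F vise [ 1.8  1.4 -1.1] yaw 170.1 T [-0.39  0.53  0.22]
t13 cross [-126.9 -113.9  -92. ] end [-126.1 -115.2 -102.7] lid ((-53.15149688720703, -70.13975524902344), 16.997737884521484)
```

move_arm --moves '[[0, [0, 0, 0], -48], [0, [0, 0, 0], -48], [0, [0, 0, 0], -48], [0, [0, 0, 0], 0], [0, [0, 0, 0], 0]]'

```text
clock: 15.75
tool_pos: [0.509, 0.0079, 0.1155]
tool_rot: [179.9, 0.3, 178.3]
ft_force: [0.3, -0.6, -0.2]
width: 0.0852
finger_force: 0.0
```

I mistakenly repeated the turn while opening, so it rotated a few degrees further with the fingers opening, which does no harm. Raising, turning back and checking the jar.

move_arm --moves '[[0, [0, 0, -4], 0], [0, [0, 0, -8], 10], [1, [0, 0, -10], 20], [1, [0, 0, -10], 80], [1, [0, 0, -10], 80], [1, [0, 0, -10], 80], [1, [0, 0, -10], 80], [1, [0, 0, -10], 80], [1, [0, 0, -10], 80], [1, [0, 0, -10], 80], [1, [0, 0, -10], 80], [1, [0, 0, -10], 80]]'

```text
clock: 16.95
tool_pos: [0.5085, 0.0081, 0.2156]
tool_rot: [179.7, 0.0, 98.7]
ft_force: [0.2, 0.2, 0.1]
width: 0.0001
finger_force: 0.0
```

```bash
python3 -c "
from h import *
st();jaw('wrist','w4');jaw('top','t14')
# lid rim rotation check: same camera, before/after
a=cv2.imread('pics/t10.png')[140:220,195:315];b=cv2.imread('pics/t14.png')[140:220,195:315]
c=cv2.resize(cv2.imread('pics/w4.png'),(400,300));w=cv2.resize(cv2.imread('pics/w2.png'),(400,300))
cv2.imwrite('pics/v4.png',np.hstack([w,c]))"
```

```text
t 16.95 tcp vise mm [-67.6 -52.7 215.6] F vise [-0.3 -0.1  0.1] yaw 98.7 T [ 0.02  0.04 -0.02]
w4 cross [-127.7 -115.2  -91.7] end [-127.  -115.8 -101.4] lid ((-65.23085021972656, -50.746829986572266), 29.139013290405273)
t14 cross [-126.9 -115.4  -98.4] end [-126.2 -115.5 -102.7] lid ((0.0, 0.0), 0.0)
```

View pics/v4.png

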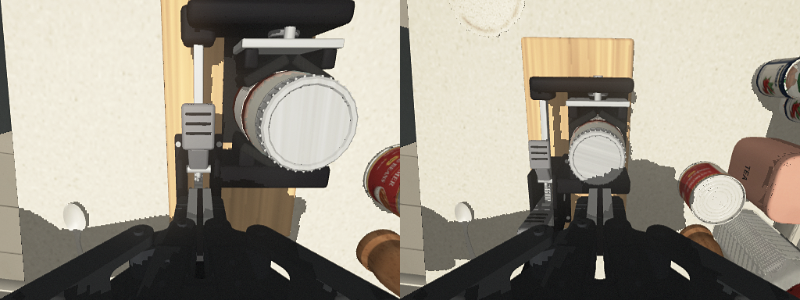

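The lid is on and centred at (-65,-51), and the jaw is still at its clamped tooth. The paddle is at (540,155) in the right-hand image. Now I press it.

move_arm --moves '[[1, [-0.5, -3.4, 0], 0], [1, [-1, -6.7, 0], 0], [1, [-1, -6.7, 3], 0], [1, [-1, -6.7, 6], 0], [1, [-1, -6.7, 9], 0], [1, [-1, -6.7, 11], 0], [1, [-1, -6.7, 11], 0], [1, [-1, -6.7, 11.6], 0], [1, [-1, -6.7, 12.2], 0], [1, [-1, -6.7, 12.8], 0], [1, [-1, -6.7, 13.2], 0], [1, [-1, -6.7, 13.3], 0], [1, [-1, -6.7, 13.3], 0], [1, [-1, -6.7, 13.3], 0], [1, [-1, -6.7, 13.3], 0], [1, [-1, -6.7, 13.3], 0]]'

```text
clock: 18.65
tool_pos: [0.4442, -0.0093, 0.084]
tool_rot: [179.8, -0.1, 98.9]
ft_force: [-3.8, 6.1, 12.5]
width: 0.0003
finger_force: 7.1
```

```bash
python3 -c "
from h import *
st();jaw('top','t15')"
```

```text
t 18.65 tcp vise mm [ -1.5 -44.7  84. ] F vise [ 2.9 -6.6 12.5] yaw 98.9 T [ 1.32  0.92 -0.02]
t15 cross [-159.8 -139.7 -103.2] end [-159.1 -148.5 -136. ] lid ((0.0, 0.0), 0.0)
```

move_arm --moves '[[1, [0, 0, 0], 0], [1, [0, 0, 0], 0], [1, [0, 0, -2], 0], [1, [0, 0, -6], 0], [1, [0, 0, -11], 0], [1, [0, 0, -15], 0], [1, [0, -4, -18], 0], [1, [0, -4, -18], 0], [1, [0, -4, -18], 0], [1, [0, -4, -18], 0]]'

```text
clock: 19.7
tool_pos: [0.4025, -0.019, 0.2605]
tool_rot: [-180.0, -0.0, 98.8]
ft_force: [0.8, -0.6, 0.1]
width: -0.0001
finger_force: 0.0
```

```bash
python3 -c "
from h import *
st();jaw('top','t16');jaw('wrist','w5')
im,C=cloud('t16');a,A=cloud('t10')
w=cv2.resize(cv2.imread('pics/w5.png'),(520,390));s=cv2.resize(cv2.imread('pics/t16.png')[140:220,195:315],(270,180));r=cv2.resize(cv2.imread('pics/t10.png')[140:220,195:315],(270,180))
cv2.imwrite('pics/v5.png',np.hstack([w,cv2.copyMakeBorder(np.vstack([r,s]),0,30,0,0,0)]))"
```

```text
t 19.7 tcp vise mm [ 41.2 -40.9 260.5] F vise [-0.7  0.7  0.1] yaw 98.8 T [-0.03 -0.02 -0.04]
t16 cross [-160.1 -145.9 -119. ] end [-159.2 -148.4 -136. ] lid ((0.0, 0.0), 0.0)
w5 cross [-160.4 -142.4 -103.2] end [-159.7 -149.  -136.3] lid ((-65.26565551757812, -51.144195556640625), 29.350610733032227)
```

View pics/v5.png

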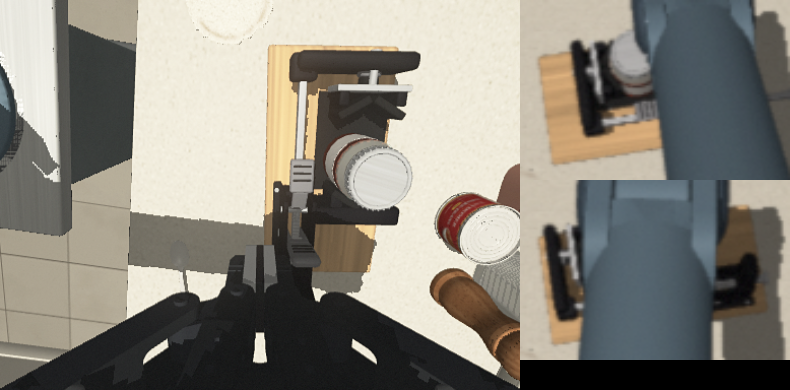

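The jaw is fully back at −159.5 (the start reading was −158.1). The jar stands upright at (-65,-51), clear of the moving pad. The lid's brushed texture has turned. Handing in.

```bash
python3 -c "
from rig import robot
print(robot.close_job())"
```

```text
the job is handed in; nothing more can be done
None
```

I handed the job in after about 20 s on the robot clock, but no verdict came back: the jaw was pumped to a firm hold, the gripper turned the lid about 72° anticlockwise, and the release ran the jaw fully back with the jar upright and free; how far the lid turned on the jar was not measured directly, only seen from its brushed texture.

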